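# Weigh the parts tote on the bench spring scale

### The arm

A 6-joint arm with a two-finger parallel gripper is mounted at the origin on the work surface. World frame = base frame: x ahead of the robot, y to its left, z up, the work surface at z = 0. Lengths are in m, angles in rad, forces in N, time in s.
With the tool pointing down it reaches from about 0.25 to 0.725 m from the base axis. Payload 9.7 kg.
Tool frame: the origin (TCP) lies on the centre line of the jaws, within the pads' length; the fingertips stand 11 mm ahead of it and the grasp point (between the pads) lies 8 mm behind it (robot.tip_extent is the distance from the TCP to the fingertips, in m); y points along the fingers, z is the direction in which the jaws open and shut, and the axes are right-handed (so a half turn about y gives the same grasp; the last joint's range is limited). The gripper opens to 85 mm and grips with 20 to 120 N. Pads are 22 mm wide; open, the fingers measure 114 mm over their backs; the gripper's body (76 mm by 85 mm) begins 54 mm behind the grasp point. The pads swing forward as they close: fully open they stand 13 mm farther back than shut.
Start: joints at [-1.155, 0.087, 0.176, 1.66, 0, 1.571], TCP at [0.222, -0.503, 0.242] pointing down, gripper open.
Joint ranges: [-3.13, 3.13], [-0.85, 1.81], [-1.15, 1.24], [-2.2, 2.28], [-1.44, 1.52], [-3.14, 3.14]. Speed limits (rad/s): [2.22, 2.22, 2.57, 3.14, 3.14, 3.14].

### API

Orientations are given as [roll, pitch, yaw] about the fixed x, y, z axes, in that order (R = Rz(yaw) Ry(pitch) Rx(roll)).
In Python, from plant import robot, grab_frame, ticket gives the robot as it stands.
- The arm moves only by the shell command python3 -m crank 'ROWS' [OPENING] [FORCE]. ROWS is JSON, a list of rows, each a list of 6 numbers: the shift along the tool's x, y, z in units of 25 mm (1.0 is 25 mm), then the turn, a rotation vector about the tool's x, y, z in units of 5 degrees (1.0 is 5 degrees). In form: [[x, y, z, wx, wy, wz], ...]. A call has 1 to 12 rows; each row shifts and turns the commanded pose from where the row before left it, along the tool's axes as they then stand; what a row does not reach is not made up. A row lasts 1/8 s, in which the tool goes at most 62.5 mm and 10.7 degrees, less where a joint would pass 70% of its speed; a pose out of reach is approached as far as the arm can. A call is refused whole if a number of a shift passes 1 or a number of a turn 1, either way. A call with a gripper value outside its range is refused whole. OPENING is the closure, from 0 (fully open) to 1 (shut), set as the call begins (- or left out, the last holds). The fingers move at their own pace and stop on an object; FORCE is the grip in N (left out, the last holds). Time passes only in rows, so rows that do not move let the fingers close. It gives the time, the measured TCP pose, the force and the opening at its end, in the units of the state.
- robot.get_obs(): the state, without advancing time (a new reading comes with each control period).
- grab_frame(name): name is "scene" or "side" or "wrist"; returns a dict with "pixels" (400x640x3 uint8, red, green, blue), "z_map" (400x640 float32, m along the optical axis (not along the pixel's ray), 0 where there is no reading), "K" (3x3 intrinsics, pixels), "eye" and "orientation" of the camera in the world; the wrist camera has in their place "hand_eye" (4x4, takes a point from camera to tool coordinates, whose origin is the TCP and whose axes are the tool frame's). Camera axes: x right, y up, looking along -z (the intrinsics and any distortion apply to the point x, -y, -z); pixel columns grow to the right and rows downward; lengths in m; the calibration is good to about 2 mm. A picture is of the moment at which its call begins: read the wrist's pose just before it.
- ticket.finish_job(): hands the job in, once; it reports no verdict.
The state is a dict: "clock": time; "q": joint angles; "joint_vel": joint speeds; "effort": joint torques, N m; "eef_pos": TCP position; "ee_rot": TCP orientation; "contact_force": force on the tool from outside, world axes, zero at the start; "moment": the same for the moment, N m; "finger_gap": finger opening in m.
Only numpy, scipy, OpenCV 4.12 (cv2) and the standard library are available. Lean on these libraries where they do the work, as an engineer would, in place of code of your own. Each camera call takes 0.05 s, during which the arm holds its last target.

### The job

Weigh the rectangular parts tote: pick it up by the flat wooden grip of its frame, hang its crossbar in the hook of the spring scale, and let its weight down slowly until the hook carries all of it, so that when you let go the pointer is already at its resting place and neither drops nor springs up (it should never run faster than 5 cm a second). Leave the tote hanging free and still. Do not bump the scale hard or push its hook down to the bottom stop, and do not disturb the round pan, the jar or the tape roll.

Things in the scene. Friction and masses are not known exactly. Their poses are not given: they have to be found in the camera images.
- tote: Rectangular parts tote: open grey steel tray 85 (x) by 120 (y) by 45 mm high with fixed bolts inside, standing on the bench. Two 8 mm round uprights at y = +-56 mm carry a roof-shaped 8 mm crossbar along y; the window under it is open along x. Mass unknown, under 1 kg. Origin: centre of its underside, z up, both x directions alike.
- tote_grip (a point): Where to grasp the tote: the middle of the flat wooden grip on the ridge of its frame, 145 mm above the tote's underside. The grip is 12 mm thick along the tote's y, 30 mm wide along its x and 52 mm tall (117 to 168 mm above the underside). Axes as the tote's.
- tote_eye (a point): Point of the tote 105 mm above its underside (40 mm below tote_grip), just below the crossbar's ridge, where the axis of the hook's bar lies when the tote hangs. The crossbar's axis is 115 mm above the underside at the ridge and 95 mm at its ends.
- saddle (a point): Lowest point of the hook, on the axis of its 10 mm round bar, 220 mm above the bench unloaded; rides with the hook. Scale's axes: bar along x, level to 12 mm either side; its upturned open tip is at x = -32 mm, 18 mm higher; carriage face at x = +78 mm. Hang the tote from the -x side: pass its window over the tip with the eye 30 to 40 mm above the saddle, then lower.
- scale: Bench spring scale, fixed. Origin on the bench below the saddle; hook's tip points to its -x. Grey base plate 12 mm thick, x = -50 to 150 mm, y = +-60 mm; aluminium column 30 by 36 mm centred at x = 112 mm, 273 mm high with cap; white graduated strip on its +y side.
- hook (a joint): Travel of the sprung hook with its pointer, m: 0 unloaded (top), grows downwards, bottom stop at 0.090. Spring 130 N/m, about 0.3 N preload, lightly damped: how far the tote takes it down depends on its unknown mass. A pointer faster than 0.05 m/s, down or up, counts as dropped or sprung.
- round_pan: Round grey pan, 100 mm across, 40 mm high, with a similar frame and wooden grip (143 mm high in all). Not to be weighed: leave it where it stands. Origin: centre of its underside.
- jar: Small glass jar with a steel lid, 34 mm across, 50 mm high, on the bench among the other things; leave it. Origin: centre of its underside.
- tape_roll: Small grey roll of tape lying flat, 44 mm across, 22 mm high; leave it. Origin: centre of its underside.
Not all that is in view belongs to the job. Leave any blue look-alike of the tote alone.

How it is judged:
On the way, in this order (a step that is already met when the one before it is completed fails the run):
1. the rectangular tote is lifted clear of the bench (height (world z) of tote_grip above 0.185 m and horizontal distance between tote_eye and saddle above 0.05 m), for 0.2 s.
2. the crossbar bears on the hook while the tote is still held (distance between tote_eye and saddle below 0.02 m and value of joint hook above 0.008 m and contact force between tote and the fingers above 0.5 N), for 0.2 s.
At the end, for the whole second after the job is handed in: The rectangular tote hangs from the hook: its eye within 20 mm of the saddle, upright within 0.2 rad, moving slower than 0.03 m/s, held by nothing but the hook; the hook is down between 15 and 80 mm and its pointer stands still (under 0.01 m/s) (distance between tote_eye and saddle below 0.02 m and value of joint hook between 0.015 and 0.08 m and velocity of joint hook between -0.01 and 0.01 m/s and angle between tote_eye's own z axis and vertical below 0.2 rad and linear speed of tote below 0.03 m/s and contact force between tote and the fingers below 0.05 N); the robot touches nothing.
It fails at once if the pointer ran faster than 0.05 m/s: the load was dropped on the hook or the hook sprang back (velocity of joint hook above 0.05 m/s or velocity of joint hook below -0.05 m/s).
It fails at once if the hook was pushed down to its bottom stop (value of joint hook above 0.086 m).
It fails at once if the tote was pushed hard against the scale (over 15 N) (contact force between tote and scale above 15 N).
It fails at once if the robot itself pushed on the scale (over 3 N) (contact force between any of the fingers, the arm and scale above 3 N).
It fails at once if the round pan, the jar or the tape roll was disturbed (moved over 20 mm) (distance of any of round_pan, jar, tape_roll from where it was at the start of the episode above 0.02 m).
It also fails if it takes over 72 s, if anything falls off the work surface, if the arm or the gripper's body presses on something with over 40 N, if the wrist force passes 120 N, or if a joint passes its speed limit or range.

## Working session

There is one attempt and no reset: what is moved stays moved. The work goes in short steps, Python scripts to look and compute and a shell command to move; the robot and the scene stay as the last step left them, time stands still between calls to the robot, and variables do not carry over. Pictures are saved under pics/ and viewed, and the job is handed in when it is done.

```bash
ls; mkdir -p pics; python3 - <<'E'
from plant import robot, grab_frame, ticket
import cv2
print(robot.get_obs(), robot.tip_extent)
for n in("scene","side","wrist"):
    f=grab_frame(n); cv2.imwrite(f"pics/{n}0.png",f["pixels"][:,:,::-1])
    print(n,f["K"].tolist(),f.get("eye"),f.get("orientation"),f.get("hand_eye"),[k for k in f])
E
```

```text
pics
{'clock': 0.0, 'q': array([-1.15498564e+00,  8.74595321e-02,  1.75078576e-01,  1.65978775e+00,
        1.07646003e-05,  1.57076920e+00]), 'joint_vel': array([ 0.00059033, -0.00135813, -0.00061249,  0.0011459 ,  0.00105813,
       -0.00176372]), 'effort': array([-1.58519371e-03, -5.20395076e+01,  4.64799428e+01,  1.63186959e-02,
       -7.32659851e-05,  3.85988244e-05]), 'eef_pos': array([ 0.2220729 , -0.50292399,  0.24155485]), 'ee_rot': array([-1.57216871e+00,  1.08018236e-05, -2.72575485e+00]), 'contact_force': array([ 0.41259736, -0.01753316,  0.13371679]), 'moment': array([-0.04330501,  0.00742788, -0.0150126 ]), 'finger_gap': 0.08560066938041916} 0.011
scene [[518.4638748036471, 0.0, 330.66336569497713], [0.0, 518.4638748036471, 203.1478770299852], [0.0, 0.0, 1.0]] [ 1.37060305 -0.63379267  0.97865952] [ 0.94774659 -0.02052053  0.91887794] None ['pixels', 'z_map', 'K', 'eye', 'orientation']
side [[492.4809515470551, 0.0, 319.6204842355965], [0.0, 492.4809515470551, 196.77937457971277], [0.0, 0.0, 1.0]] [ 0.32578863 -0.6652454   1.08406475] [ 0.68778213 -0.00283782 -0.15277727] None ['pixels', 'z_map', 'K', 'eye', 'orientation']
wrist [[339.70490878259784, 0.0, 313.5348078984237], [0.0, 339.70490878259784, 198.2069950289374], [0.0, 0.0, 1.0]] None None [[-8.62707319e-04 -9.54013712e-01 -2.99761727e-01 -7.68690675e-02]
 [-4.04077838e-04  2.99762147e-01 -9.54013885e-01 -1.31905491e-01]
 [ 9.99999546e-01 -7.01907691e-04 -6.44102796e-04 -5.05872565e-04]
 [ 0.00000000e+00  0.00000000e+00  0.00000000e+00  1.00000000e+00]] ['pixels', 'z_map', 'K', 'hand_eye']
```

View pics/scene0.png

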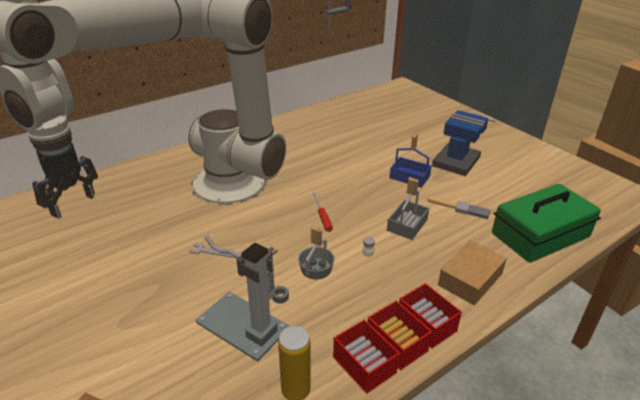

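View pics/side0.png

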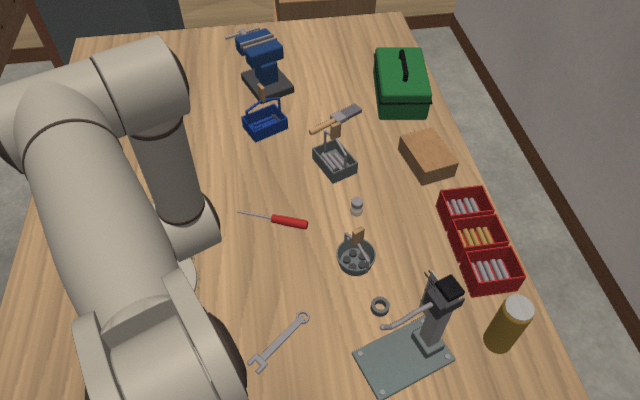

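View pics/wrist0.png

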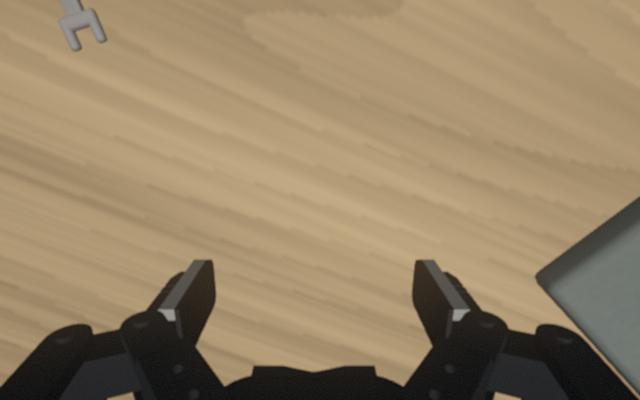

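Candidates in the scene view: a blue tray at (410,170), the grey rectangular tray with bolts at (408,218), and the round pan at (316,262). The grey rectangle with bolts fits the description. The scale is at (245,300), the jar at (368,246) and the tape at (281,295). Next I'll enlarge and measure.

```bash
cat > h.py <<'E'
from plant import robot, grab_frame, ticket
import cv2, numpy as np
from scipy.spatial.transform import Rotation as Ro
def cam(f,obs=None):
    if "eye" in f and f.get("eye") is not None:
        return Ro.from_euler('xyz',f["orientation"]).as_matrix(), np.array(f["eye"])
    H=np.array(f["hand_eye"]); R=Ro.from_euler('xyz',obs["ee_rot"]).as_matrix()
    return R@H[:3,:3], R@H[:3,3]+obs["eef_pos"]
def cloud(f,obs=None):
    R,e=cam(f,obs); K=f["K"]; z=f["z_map"]
    v,u=np.mgrid[:400,:640]
    P=np.stack([(u-K[0,2])/K[0,0]*z,-(v-K[1,2])/K[1,1]*z,-z],-1)@R.T+e
    P[z==0]=np.nan
    return P
def proj(f,X,obs=None):
    R,e=cam(f,obs); p=(np.atleast_2d(X)-e)@R; K=f["K"]
    return np.stack([K[0,2]+K[0,0]*p[:,0]/-p[:,2],K[1,2]-K[1,1]*p[:,1]/-p[:,2]],-1)
def crop(f,x0,y0,x1,y1,s,name):
    cv2.imwrite(f"pics/{name}.png",cv2.resize(f["pixels"][y0:y1,x0:x1,::-1],None,fx=s,fy=s,interpolation=cv2.INTER_CUBIC))
E
python3 - <<'E'
from h import *
f=grab_frame("scene"); g=grab_frame("side")
np.savez("s0.npz",**{k:f[k] for k in f}); np.savez("d0.npz",**{k:g[k] for k in g})
a=cv2.resize(f["pixels"][160:245,370:450,::-1],(400,425),interpolation=cv2.INTER_CUBIC)
b=cv2.resize(g["pixels"][110:195,300:380,::-1],(400,425),interpolation=cv2.INTER_CUBIC)
cv2.imwrite("pics/tote.png",np.hstack([a,b]))
a=cv2.resize(f["pixels"][230:360,185:295,::-1],(400,473),interpolation=cv2.INTER_CUBIC)
b=cv2.resize(g["pixels"][265:395,350:460,::-1],(400,473),interpolation=cv2.INTER_CUBIC)
cv2.imwrite("pics/scale.png",np.hstack([a,b]))
P=cloud(f);Q=cloud(g)
for u,v in[(230,210),(200,250),(408,218),(411,187),(240,320),(258,252)]: print('s',u,v,P[v,u])
for u,v in[(220,300),(335,130),(335,165),(400,360),(449,287),(357,257),(357,206),(380,306)]: print('d',u,v,Q[v,u])
E
```

```text
s 230 210 [ 0.14028543 -0.07029022 -0.00274695]
s 200 250 [ 0.27167453 -0.23562216  0.00660909]
s 408 218 [0.51345739 0.34654604 0.01023854]
s 411 187 [0.5304621  0.32195342 0.14473996]
s 240 320 [ 0.57016848 -0.27415963  0.0119609 ]
s 258 252 [ 0.64997281 -0.25286608  0.27488839]
d 220 300 [ 0.17597748 -0.07067913  0.00154078]
d 335 130 [0.5232068  0.32076964 0.15163151]
d 335 165 [0.52681974 0.31948222 0.0114278 ]
d 400 360 [ 0.56737262 -0.28487842  0.01339125]
d 449 287 [ 0.63219177 -0.25893064  0.27700682]
d 357 257 [ 0.5277368  -0.00470463  0.00866486]
d 357 206 [0.55281132 0.13006955 0.04657511]
d 380 306 [ 0.5558431  -0.14535712  0.00277137]
```

View pics/tote.png

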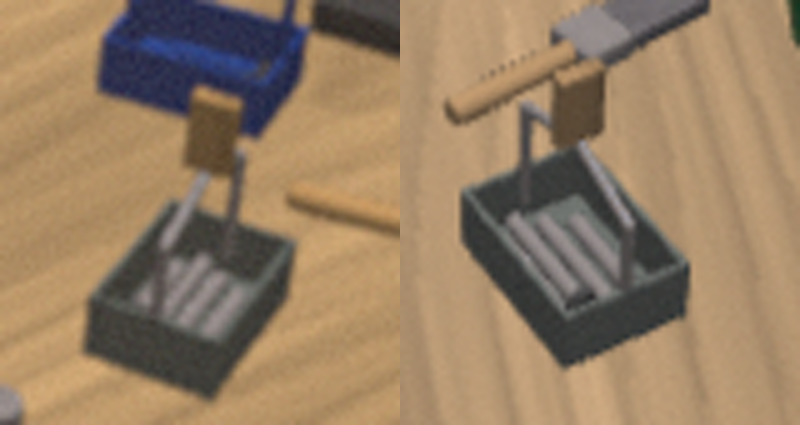

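View pics/scale.png

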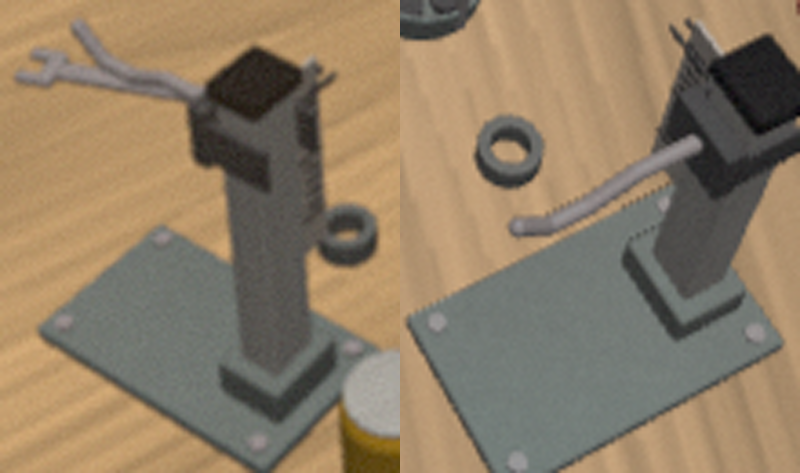

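The crop confirms it: the grey rectangular tray with bolts, its wooden grip on top, is in scene (408,218) and side (335,160). The blue one is separate. In the side view the hook tip is at (382,327) and the plate corners are visible. Now I'll fit both poses.

```bash
cat > fit.py <<'E'
from h import *
from scipy.optimize import least_squares
f=dict(np.load("s0.npz"));g=dict(np.load("d0.npz"))
def fit(model,x0,name):
    def res(p,det=False):
        c,s=np.cos(p[2]),np.sin(p[2]); o=[]
        for F,X,uv in model:
            X=np.array(X); W=np.array([p[0]+c*X[0]-s*X[1],p[1]+s*X[0]+c*X[1],X[2]])
            o.append(proj(F,W)[0]-uv)
        return np.array(o) if det else np.ravel(o)
    best=min((least_squares(res,[x0[0],x0[1],y],loss='soft_l1') for y in np.arange(-3,3.2,.5)),key=lambda r:r.cost)
    print(name,best.x,best.cost); print(res(best.x,True).round(1).tolist()); return best.x
s=lambda x,y:(370+x/5,160+y/5); d=lambda x,y:(300+(x-400)/5,110+y/5)
# tote half dims
a,b=.0425,.06
# x is short direction. scene: left, backleft, right, front
T=[]
corn=[(-a,-b),(-a,b),(a,b),(a,-b)]
# ordering cw/ccw from above; scene: left(90,298),back(168,203),right(295,240),front(213,348): left-front is short
sc=dict(L=(90,298),B=(168,203),R=(295,240),F=(213,348)); 
names=['F','R','B','L'] # F->R long
ms=[]
for n,c in zip(['L','B','R','F'],[(-a,-b),(-a,b),(a,b),(a,-b)]): ms.append((f,(*c,.045),s(*sc[n])))
si=dict(L=(463,193),B=(577,147),R=(688,262),F=(563,318))
def tot(order):
    m=list(ms)
    for n,c in zip(order,[(-a,-b),(-a,b),(a,b),(a,-b)]): m.append((g,(*c,.045),d(*si[n])))
    return m
import itertools
for o in (['F','L','B','R'],['R','F','L','B'],['L','B','R','F'],['B','R','F','L'],['L','F','R','B']):
    pass
P=cloud(f);Q=cloud(g)
fit(ms,(.52,.32),'tote scene')
for o in ('FLBR','RFLB','LBRF','BRFL'): fit(tot(o)[4:],(.52,.32),'tote side '+o)
k=400/110
s2=lambda x,y:(185+x/k,230+y/k); d2=lambda x,y:(350+(x-400)/k,265+y/k)
for F,nm,u,v in((f,'s',*s2(40,332)),(f,'s',*s2(160,227)),(f,'s',*s2(270,465)),(g,'d',*d2(410,322)),(g,'d',*d2(778,338)),(g,'d',*d2(640,205)),(g,'d',*d2(517,228)),(g,'d',*d2(690,145)),(g,'d',*d2(545,224)),(g,'d',*d2(690,28)),(f,'s',*s2(80,28)),(f,'s',*s2(320,72))):
    C=cloud(F); print(nm,round(u),round(v),C[round(v),round(u)].round(3))
E
python3 fit.py
```

```text
tote scene [0.53084638 0.32578195 0.38100049] 1.1403293285665548
[[-1.1, 0.2], [0.0, -0.6], [0.1, 0.6], [0.8, -0.3]]
tote side FLBR [0.52511138 0.326362   0.38896892] 1.517565448449257
[[0.3, 0.5], [-1.1, -0.3], [0.3, -1.3], [0.2, 0.5]]
tote side RFLB [ 0.52511117  0.32561516 -4.01484058] 23.563376338377264
[[0.9, -10.8], [-0.4, 0.7], [-2.7, 11.3], [1.0, -1.1]]
tote side LBRF [0.52511117 0.32561516 5.40993738] 23.563376338376184
[[-2.7, 11.3], [1.0, -1.1], [0.9, -10.8], [-0.4, 0.7]]
tote side BRFL [0.52511138 0.326362   3.53056157] 1.5175654484491834
[[0.3, -1.3], [0.2, 0.5], [0.3, 0.5], [-1.1, -0.3]]
s 196 321 [ 0.508 -0.36   0.009]
s 229 292 [ 0.471 -0.251  0.012]
s 259 358 [ 0.69  -0.293  0.007]
d 353 354 [ 0.467 -0.255  0.012]
d 454 358 [ 0.687 -0.299  0.014]
d 416 321 [ 0.628 -0.2    0.012]
d 382 328 [ 0.499 -0.304  0.242]
d 430 305 [ 0.6   -0.27   0.236]
d 390 327 [ 0.517 -0.297  0.226]
d 430 273 [ 0.618 -0.207  0.243]
s 207 238 [ 0.507 -0.301  0.239]
s 273 250 [ 0.385 -0.064 -0.001]
```

Both tote fits agree within about 5 mm at yaw ≈ 0.385. Now a joint fit for the scale, including the cap and hook.

```bash
cat >> fit.py <<'E'
print('-----')
fit(ms+tot('FLBR')[4:],(.52,.32),'tote both')
m=[(f,(-.05,-.06,.012),s2(40,330)),(f,(-.05,.06,.012),s2(160,227)),(f,(.15,-.06,.012),s2(272,465)),
(g,(-.05,.06,.012),d2(408,318)),(g,(.15,-.06,.012),d2(782,340)),(g,(-.032,0,.238),d2(517,227)),(f,(-.032,0,.238),s2(80,28))]
p=fit(m,(.55,-.28),'scale')
fit(m[:3]+m[6:],(.55,-.28),'scale scene'); fit(m[3:6],(.55,-.28),'scale side')
# projections overlay
C=cloud(g); cap=(C[...,2]>.262)&(C[...,2]<.285)&(abs(C[...,0]-.64)<.06)&(abs(C[...,1]+.26)<.06); print('cap side',np.nanmean(C[cap],0),cap.sum())
C=cloud(f); cap=(C[...,2]>.262)&(C[...,2]<.285)&(abs(C[...,0]-.64)<.06)&(abs(C[...,1]+.26)<.06); print('cap scene',np.nanmean(C[cap],0),cap.sum())
# grip tops
for F,n in((f,'scene'),(g,'side')):
    C=cloud(F); t=(C[...,2]>.125)&(C[...,2]<.18)&(abs(C[...,0]-.527)<.05)&(abs(C[...,1]-.326)<.05); print('grip',n,np.nanmedian(C[t],0),np.nanmin(C[t],0),np.nanmax(C[t],0),t.sum())
    t=(C[...,2]>.212)&(C[...,2]<.25)&(abs(C[...,0]-.53)<.05)&(abs(C[...,1]+.29)<.04)
    x=C[t]; print('hook',n,len(x),np.polyfit(x[:,0],x[:,1],1)); o=np.argsort(x[:,0]); print(x[o][::max(1,len(x)//12)].round(3).tolist())
E
python3 fit.py | sed -n '/-----/,$p'
```

```text
-----
tote both [0.52745287 0.32715925 0.38143609] 4.539471510643549
[[-1.5, -0.6], [-0.4, -1.2], [-0.4, -0.1], [0.3, -1.0], [0.9, 0.2], [-0.3, -0.7], [1.2, -1.5], [0.9, 0.3]]
scale [ 0.53289224 -0.2892433  -5.93675498] 6.26141664580361
[[-1.5, -0.5], [-0.8, -1.9], [-0.5, 0.4], [-0.5, -0.7], [1.4, -2.4], [1.4, -0.6], [-0.6, -0.2]]
scale scene [ 0.53497863 -0.288278    0.34819945] 1.427503233821535
[[-0.7, -0.1], [-0.1, -1.5], [0.4, 0.7], [0.2, 0.1]]
scale side [ 0.53024118 -0.29111057  0.32779447] 1.0862859292744445
[[-1.3, -0.3], [0.9, -0.1], [0.1, 0.3]]
cap side [ 0.63420733 -0.2574894   0.27230082] 493
cap scene [ 0.64281201 -0.25771381  0.27094916] 339
grip scene [0.53154726 0.32511607 0.14868269] [0.51284898 0.31624167 0.12554745] [0.5444698  0.33685231 0.17157145] 145
hook scene 155 [ 0.3116656  -0.45832393]
[[0.5, -0.304, 0.24], [0.506, -0.294, 0.233], [0.51, -0.305, 0.235], [0.514, -0.293, 0.229], [0.518, -0.299, 0.223], [0.522, -0.298, 0.225], [0.529, -0.295, 0.217], [0.536, -0.291, 0.22], [0.543, -0.289, 0.224], [0.55, -0.288, 0.225], [0.559, -0.285, 0.225], [0.567, -0.284, 0.235], [0.574, -0.282, 0.239]]
grip side [0.52419363 0.32518718 0.15227002] [0.50964436 0.31405583 0.12508894] [0.5405211  0.33888765 0.17209205] 149
hook side 259 [ 0.33643668 -0.46961058]
[[0.496, -0.302, 0.239], [0.503, -0.295, 0.24], [0.51, -0.302, 0.23], [0.519, -0.298, 0.223], [0.525, -0.295, 0.223], [0.532, -0.29, 0.227], [0.539, -0.286, 0.226], [0.546, -0.289, 0.226], [0.552, -0.28, 0.23], [0.558, -0.282, 0.233], [0.564, -0.276, 0.234], [0.571, -0.279, 0.231], [0.578, -0.279, 0.236]]
```

```bash
python3 -m crank '[[0,-0.1,0,0,-1,0],[0,-0.1,0,0,-1,0],[0,-0.1,0,0,-1,0],[0,-0.1,0,0,-1,0],[0,-0.1,0,0,-1,0],[0,-0.1,0,0,-1,0],[0,-0.1,0,0,-1,0],[0,-0.1,0,0,-1,0],[0,-0.1,0,0,-1,0],[0,-0.1,0,0,-1,0],[0,-0.1,0,0,-1,0],[0,-0.1,0,0,-1,0]]' 0
python3 -m crank '[[0,-0.1,0,0,-1,0],[0,-0.1,0,0,-1,0],[0,-0.1,0,0,-1,0],[0,-0.1,0,0,-1,0],[0,-0.1,0,0,-1,0],[0,-0.1,0,0,-1,0],[0,-0.1,0,0,-1,0],[0,-0.1,0,0,-1,0],[0,-0.1,0,0,-1,0],[0,-0.1,0,0,-1,0],[0,-0.1,0,0,-1,0],[0,-0.1,0,0,-1,0]]'
python3 -m crank '[[0,0,0,0,-1,0],[0,0,0,0,-1,0],[0,0,0,0,-1,0],[0,0,0,0,-1,0],[0,0,0,0,-1,0],[0,0,0,0,-1,0],[0,0,0,0,-1,0],[0,0,0,0,-1,0],[0,0,0,0,-1,0],[0,0,0,0,-1,0],[0,0,0,0,-1,0],[0,0,0,0,-0.6,0]]'
```

```text
clock: 1.75
eef_pos: [0.2221, -0.5031, 0.2722]
ee_rot: [-1.571, 0.0, -1.676]
contact_force: [0.5, -0.3, 0.0]
finger_gap: 0.0856
clock: 3.25
eef_pos: [0.2221, -0.5031, 0.3022]
ee_rot: [-1.571, 0.0, -0.629]
contact_force: [-0.4, 0.2, -0.1]
finger_gap: 0.0853
clock: 4.75
eef_pos: [0.2221, -0.5031, 0.3022]
ee_rot: [-1.571, -0.0, 0.383]
contact_force: [-0.5, 0.4, 0.7]
finger_gap: 0.0858
```

```bash
python3 -m crank '[[0.9,0,1,0,0,0],[0.9,0,1,0,0,0],[0.9,0,1,0,0,0],[0.9,0,1,0,0,0],[0.9,0,1,0,0,0],[0.9,0,1,0,0,0],[0.9,0,1,0,0,0],[0.9,0,1,0,0,0],[0.9,0,1,0,0,0],[0.9,0,1,0,0,0],[0.9,0,1,0,0,0],[0.9,0,1,0,0,0]]'
python3 -m crank '[[0.9,0,1,0,0,0],[0.9,0,1,0,0,0],[0.9,0,1,0,0,0],[0.9,0,1,0,0,0],[0.9,0,1,0,0,0],[0.9,0,1,0,0,0],[0.9,0,1,0,0,0],[0.9,0,1,0,0,0],[0.9,0,1,0,0,0],[0.9,0,1,0,0,0],[0.9,0,1,0,0,0],[0.9,0,1,0,0,0]]'
python3 -m crank '[[0.9,0,1,0,0,0],[0.9,0,1,0,0,0],[0.2,0,0.2,0,0,0],[0,0,0,0,0,0],[0,0,0,0,0,0]]'
python3 - <<'E'
from h import *
o=robot.get_obs(); w=grab_frame("wrist"); cv2.imwrite("pics/w1.png",w["pixels"][:,:,::-1])
np.savez("w1.npz",**{k:w[k] for k in w}); 
C=cloud(w,o); print(o['eef_pos'],o['ee_rot'])
t=(C[...,2]>.15)&(C[...,2]<.18)&(abs(C[...,0]-.527)<.05)&(abs(C[...,1]-.326)<.05)
X=C[t]; print(t.sum(),X.min(0),X.max(0),X.mean(0)); 
T=Ro.from_euler('xyz',o['ee_rot']).as_matrix(); 
t2=t&(C[...,2]>np.nanmax(C[t][:,2])-.006); X=C[t2]; r=cv2.minAreaRect(X[:,:2].astype(np.float32)*1000); print('rect mm',r)
ys,xs=np.where(t2); print(xs.min(),xs.max(),ys.min(),ys.max())
E
```

```text
clock: 6.25
eef_pos: [0.3615, -0.1232, 0.3023]
ee_rot: [-1.571, -0.0, 0.381]
contact_force: [0.4, 0.7, 0.0]
finger_gap: 0.0854
clock: 7.75
eef_pos: [0.5007, 0.2557, 0.3022]
ee_rot: [-1.571, 0.0, 0.381]
contact_force: [0.9, -0.2, 0.0]
finger_gap: 0.0856
clock: 8.38
eef_pos: [0.5262, 0.3234, 0.3027]
ee_rot: [-1.571, -0.0, 0.38]
contact_force: [0.4, 0.3, -0.4]
finger_gap: 0.0854
[0.52621787 0.32337055 0.30271786] [-1.57090200e+00 -2.81213032e-04  3.80224985e-01]
558 [0.51076866 0.32029077 0.15054275] [0.53989851 0.34043843 0.17043903] [0.52387672 0.32948849 0.16665318]
rect mm ((525.491943359375, 330.30908203125), (29.167797088623047, 11.74462604522705), 21.86073875427246)
314 328 174 208
```

View pics/w1.png

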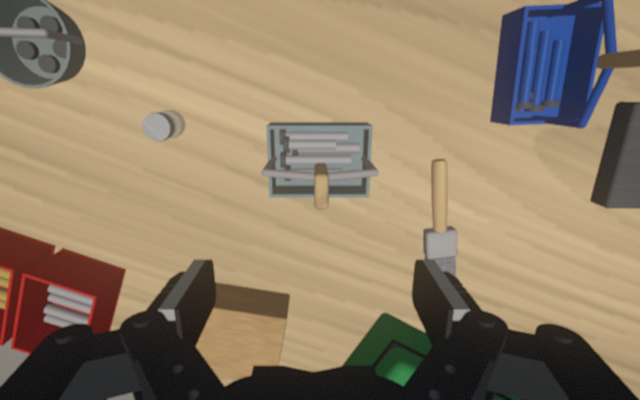

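The wrist view shows the tote at (320,160), with its wooden grip at (321,187) centred between the jaws. The grip measures 29×12 mm with its top at 0.168, which matches. I need to shift +2 mm in x, +7 mm in z and 165 mm down.

```bash
python3 -m crank '[[0.08,0,0.27,0,0,0],[0,0.8,0,0,0,0],[0,0.8,0,0,0,0],[0,0.8,0,0,0,0],[0,0.8,0,0,0,0],[0,0.8,0,0,0,0],[0,0.8,0,0,0,0],[0,0.6,0,0,0,0],[0,0,0,0,0,0],[0,0,0,0,0,0]]'
python3 - <<'E'
from h import *
o=robot.get_obs(); w=grab_frame("wrist"); cv2.imwrite("pics/w2.png",w["pixels"][:,:,::-1])
E
```

```text
clock: 9.68
eef_pos: [0.526, 0.3314, 0.1682]
ee_rot: [-1.571, -0.001, 0.381]
contact_force: [-0.2, -0.1, -0.3]
finger_gap: 0.0851
```

View pics/w2.png

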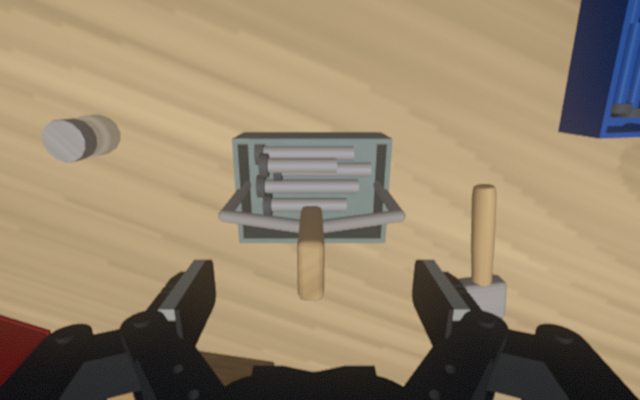

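The grip at (311,255) is centred between the jaws. Lower 30 mm and close.

```bash
python3 -m crank '[[0,0.6,0,0,0,0],[0,0.6,0,0,0,0],[0,0,0,0,0,0],[0,0,0,0,0,0]]'
python3 -m crank '[[0,0,0,0,0,0],[0,0,0,0,0,0],[0,0,0,0,0,0],[0,0,0,0,0,0],[0,0,0,0,0,0],[0,0,0,0,0,0],[0,0,0,0,0,0],[0,0,0,0,0,0]]' 1 60
python3 - <<'E'
from h import *
o=robot.get_obs(); w=grab_frame("wrist"); cv2.imwrite("pics/w3.png",w["pixels"][:,:,::-1]);print(o['contact_force'],o['moment'],o['finger_gap'])
E
```

```text
clock: 10.22
eef_pos: [0.5257, 0.3312, 0.1373]
ee_rot: [-1.571, 0.0, 0.381]
contact_force: [-0.3, -1.0, 0.2]
finger_gap: 0.0854
clock: 11.22
eef_pos: [0.5257, 0.3312, 0.1372]
ee_rot: [-1.571, 0.0, 0.381]
contact_force: [0.8, -2.4, -1.7]
finger_gap: 0.0117
[ 0.82211571 -2.41334029 -1.67022202] [-0.40254963 -0.18096096 -0.01125841] 0.011686602441799162
```

View pics/w3.png

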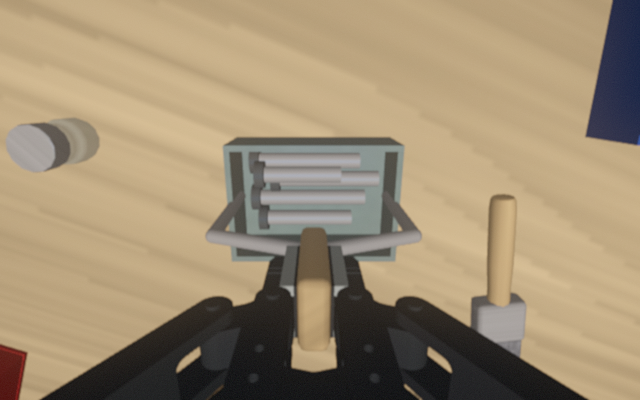

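The jaws hold the grip with an 11.7 mm gap. Lift gently and weigh.

```bash
python3 -m crank '[[0,-0.2,0,0,0,0],[0,-0.4,0,0,0,0],[0,-0.6,0,0,0,0],[0,-0.6,0,0,0,0],[0,-0.6,0,0,0,0],[0,-0.6,0,0,0,0],[0,-0.6,0,0,0,0],[0,-0.6,0,0,0,0],[0,-0.6,0,0,0,0],[0,-0.4,0,0,0,0],[0,0,0,0,0,0],[0,0,0,0,0,0]]'
python3 -m crank '[[0,-0.2,0,0,0,0],[0,-0.6,0,0,0,0],[0,-0.6,0,0,0,0],[0,-0.6,0,0,0,0],[0,-0.4,0,0,0,0],[0,0,0,0,0,0],[0,0,0,0,0,0],[0,0,0,0,0,0]]'
python3 - <<'E'
from h import *
o=robot.get_obs(); w=grab_frame("wrist"); cv2.imwrite("pics/w4.png",w["pixels"][:,:,::-1]);print(o)
for i in range(6): grab_frame("wrist"); o=robot.get_obs(); print(o['contact_force'])
E
```

```text
clock: 12.78
eef_pos: [0.5257, 0.3312, 0.2667]
ee_rot: [-1.571, 0.001, 0.381]
contact_force: [0.1, -0.0, -7.1]
finger_gap: 0.0113
clock: 13.78
eef_pos: [0.5256, 0.3312, 0.3266]
ee_rot: [-1.571, 0.001, 0.381]
contact_force: [0.5, -0.1, -7.4]
finger_gap: 0.0116
{'clock': 13.775, 'q': array([5.62252973e-01, 3.31398456e-01, 6.31083778e-01, 1.87154187e+00,
       3.22720670e-05, 1.81381554e-01]), 'joint_vel': array([ 8.92603919e-04, -6.29862646e-06,  3.27770953e-03,  9.43085277e-04,
        1.26016069e-03,  8.90310002e-04]), 'effort': array([ 2.07120342e-03, -6.89707303e+01,  4.73604262e+01,  8.81263521e-03,
       -1.36178369e-03, -1.12158449e-05]), 'eef_pos': array([0.52561787, 0.33119834, 0.32659278]), 'ee_rot': array([-1.57095584e+00,  1.04865188e-03,  3.80871319e-01]), 'contact_force': array([ 0.45208863, -0.12978893, -7.38048939]), 'moment': array([0.02847339, 0.00895851, 0.00480045]), 'finger_gap': 0.011607465946608057}
[-0.30108136 -0.79278205 -6.86406782]
[ 0.87488255 -0.06196554 -6.1691393 ]
[-0.3403408   0.13613468 -6.52518079]
[-0.11572634  0.42878901 -7.24333766]
[ 0.2571715   0.84224204 -6.65010578]
[-0.16439273 -0.11706572 -6.11752305]
```

View pics/w4.png

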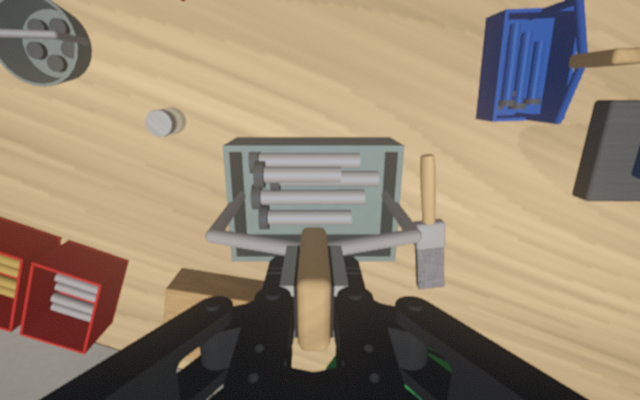

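No slip: the view matches the last one. The weight is about 6.7 N, so I expect roughly 49 mm of hook travel. Now I'll carry the tote, with its underside at 0.189, over the pan (0.143) to scale x ≈ −0.18.

```bash
python3 -m crank '[[-0.3,0,-0.4,0,0,0],[-0.3,0,-0.4,0,0,0],[-0.6,0,-0.85,0,0,0],[-0.6,0,-0.85,0,0,0],[-0.6,0,-0.85,0,0,0],[-0.6,0,-0.85,0,0,0],[-0.6,0,-0.85,0,0,0],[-0.6,0,-0.85,0,0,0],[-0.6,0,-0.85,0,0,0],[-0.6,0,-0.85,0,0,0],[-0.6,0,-0.85,0,0,0],[-0.6,0,-0.85,0,0,0]]'
python3 -m crank '[[-0.6,0,-0.85,0,0,0],[-0.6,0,-0.85,0,0,0],[-0.6,0,-0.85,0,0,0],[-0.6,0,-0.85,0,0,0],[-0.6,0,-0.85,0,0,0],[-0.6,0,-0.85,0,0,0],[-0.6,0,-0.85,0,0,0],[-0.6,0,-0.85,0,0,0],[-0.6,0,-0.85,0,0,0],[-0.6,0,-0.85,0,0,0]]'
python3 -m crank '[[-0.6,0,-0.85,0,0,0],[-0.6,0,-0.85,0,0,0],[-0.6,0,-0.85,0,0,0],[-0.6,0,-0.85,0,0,0],[-0.6,0,-0.85,0,0,0],[-0.3,0,-0.4,0,0,0],[-0.3,0,-0.4,0.0,0.54,0],[0,0.6,0,0,0,0],[0,0.6,0,0,0,0],[0,0.4,0,0,0,0],[0,0,0,0,0,0],[0,0,0,0,0,0]]'
python3 - <<'E'
from h import *
o=robot.get_obs();print(o['eef_pos'],o['ee_rot'],o['contact_force'])
for n in("scene","side","wrist"):
    f=grab_frame(n); np.savez(n+"1.npz",**{k:f[k] for k in f}); cv2.imwrite(f"pics/{n}5.png",f["pixels"][:,:,::-1])
E
```

```text
clock: 15.62
eef_pos: [0.458, 0.0527, 0.3276]
ee_rot: [-1.571, -0.001, 0.38]
contact_force: [-0.1, -0.4, -6.8]
finger_gap: 0.0114
clock: 16.88
eef_pos: [0.3975, -0.1999, 0.3276]
ee_rot: [-1.572, -0.001, 0.38]
contact_force: [-0.1, -0.9, -5.6]
finger_gap: 0.0115
clock: 18.38
eef_pos: [0.3622, -0.3496, 0.2879]
ee_rot: [-1.572, -0.0, 0.334]
contact_force: [-0.4, 0.0, -6.8]
finger_gap: 0.0108
[ 0.3622119  -0.349562    0.28792376] [-1.57150691e+00 -3.66956753e-04  3.33636774e-01] [-4.26809036e-01  4.60630118e-03 -6.82965623e+00]
```

View pics/scene5.png

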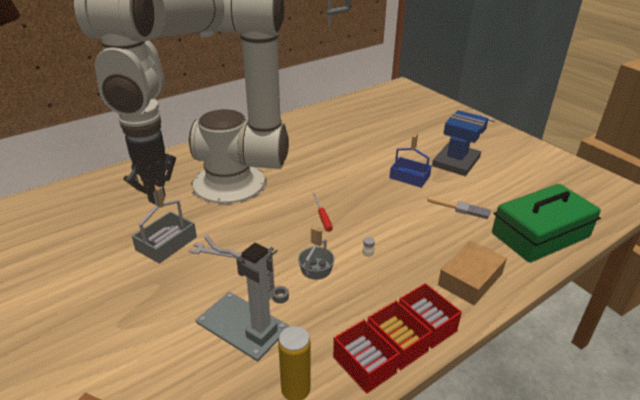

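View pics/side5.png

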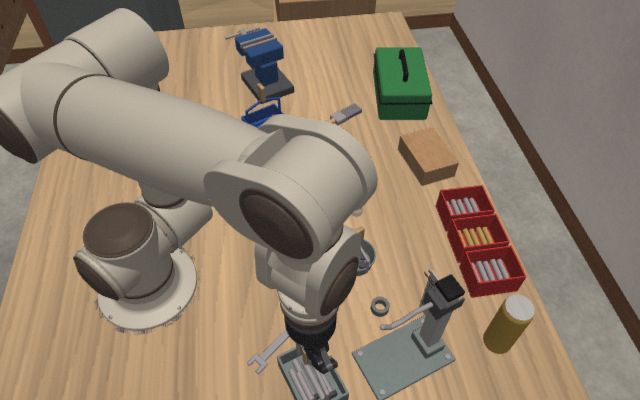

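View pics/wrist5.png

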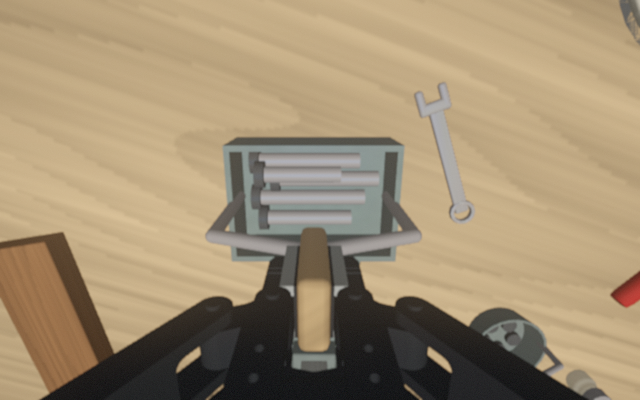

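The tote hangs upright from the gripper at scene (165,235), well to the −x side of the hook, whose tip is at (207,238) on the scene image. The wrench behind the hook in that view lies on the bench. I'll compare the predicted tote outline with the images to find the camera/arm bias.

```bash
python3 - <<'E'
from h import *
e=np.array([.3622,-.3496]);yaw=.3336;zb=.288-.1372
c,s=np.cos(yaw),np.sin(yaw);R=np.array([[c,-s],[s,c]])
off=np.array([-.0005,-.0008])
def W(x,y,z): return np.array([*(e+R@(off+[x,y])),zb+z])
ims=[]
for n,b in(("scene1.npz",(125,185,275,285)),("side1.npz",(265,290,415,390))):
    f=dict(np.load(n)); k=5
    im=cv2.resize(f["pixels"][b[1]:b[3],b[0]:b[2],::-1],None,fx=k,fy=k,interpolation=cv2.INTER_CUBIC)
    pt=lambda X:tuple(int(round(v)) for v in ((proj(f,X)[0]-b[:2]+.5)*k))
    q=[W(x,y,.045) for x,y in((-.0425,-.06),(.0425,-.06),(.0425,.06),(-.0425,.06))]
    for i in range(4): cv2.line(im,pt(q[i]),pt(q[(i+1)%4]),(0,0,255),1)
    r=[W(0,-.056,.095),W(0,0,.115),W(0,.056,.095)]
    cv2.line(im,pt(r[0]),pt(r[1]),(255,0,255),1);cv2.line(im,pt(r[2]),pt(r[1]),(255,0,255),1)
    sc=np.array([.5325,-.2895]); sy=.335; d=np.array([np.cos(sy),np.sin(sy)])
    hk=[np.array([*(sc+d*x),z]) for x,z in((-.032,.238),(-.012,.22),(.012,.22))]
    for i in range(2): cv2.line(im,pt(hk[i]),pt(hk[i+1]),(0,255,0),1)
    cv2.imwrite(f"pics/ov_{n[:-5]}.png",im)
E
```

```text
(no output)
```

View pics/ov_scene.png

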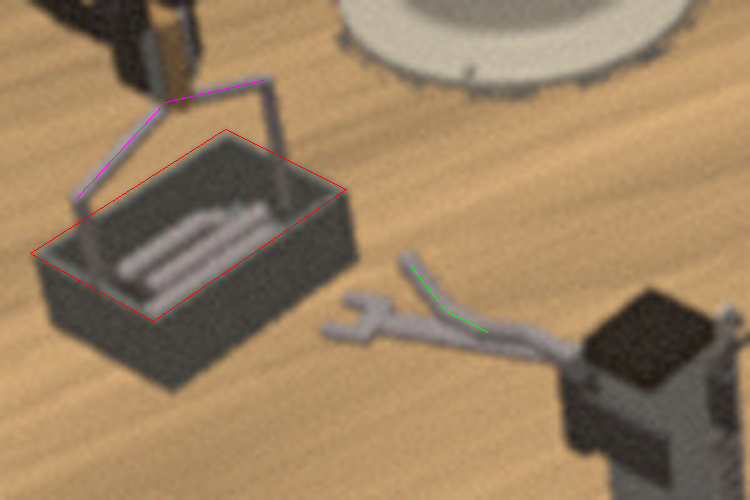

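View pics/ov_side.png

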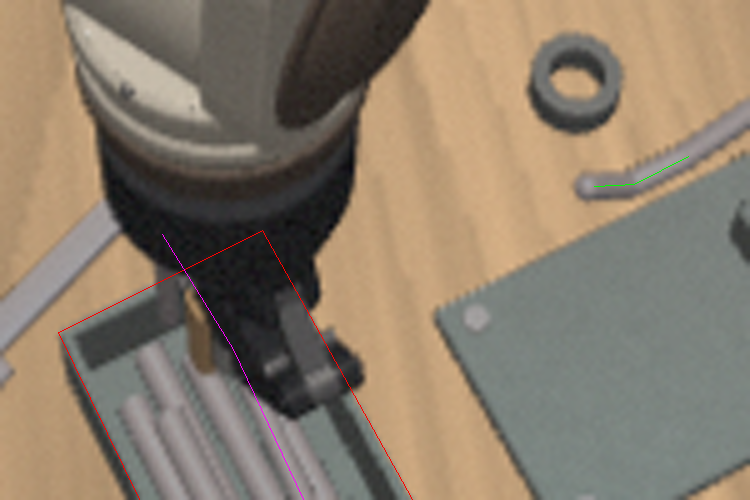

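The overlays agree within about 3 mm for both the crossbar and the hook. The eye is 36 mm above the saddle. Advance 181 mm along tool x, the first 150 mm of it now.

```bash
python3 -m crank '[[0.3,0,0.07,0,0,0],[0.6,0,0,0,0,0],[0.6,0,0,0,0,0],[0.6,0,0,0,0,0],[0.6,0,0,0,0,0],[0.6,0,0,0,0,0],[0.6,0,0,0,0,0],[0.6,0,0,0,0,0],[0.6,0,0,0,0,0],[0.6,0,0,0,0,0],[0.3,0,0,0,0,0],[0,0,0,0,0,0]]'
python3 - <<'E'
from h import *
o=robot.get_obs();print(o['eef_pos'],o['ee_rot'],o['contact_force'])
f=grab_frame("scene"); crop(f,160,170,310,290,5,"sc6")
f=grab_frame("side"); crop(f,290,230,450,350,5,"sd6")
E
```

```text
clock: 20.02
eef_pos: [0.5036, -0.2986, 0.287]
ee_rot: [-1.57, 0.0, 0.334]
contact_force: [-0.7, -0.1, -7.3]
finger_gap: 0.0111
[ 0.50362929 -0.29861498  0.28704287] [-1.57049813e+00  3.72986494e-04  3.34346695e-01] [-0.65766985 -0.10926634 -7.3494685 ]
```

View pics/sc6.png

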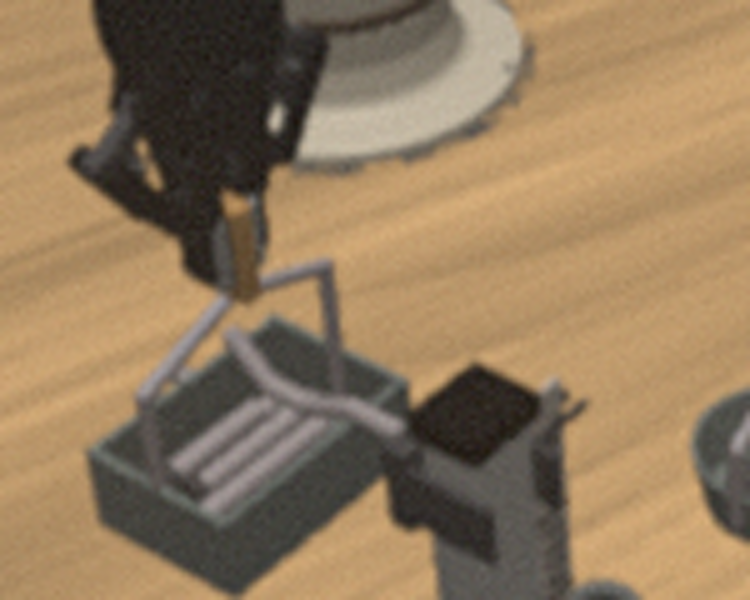

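View pics/sd6.png

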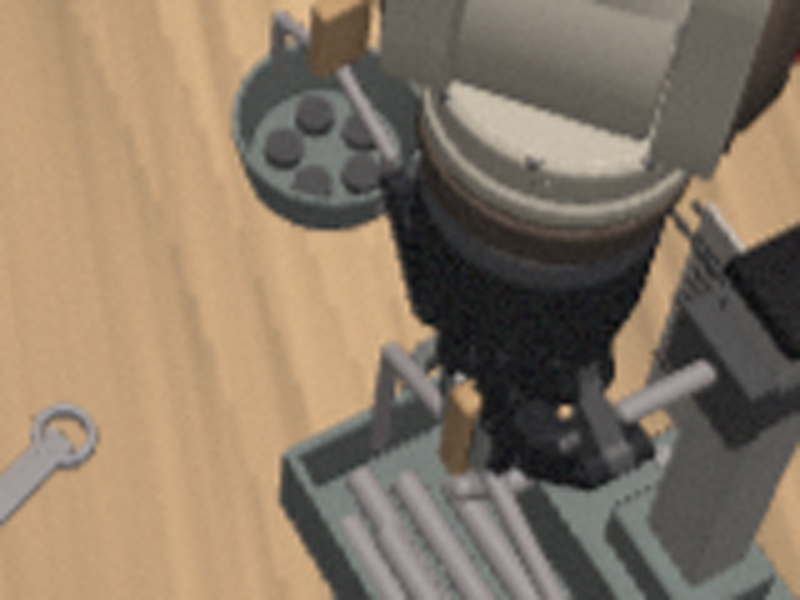

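The hook tip at sc6 (232,338) is in the window under the ridge at (232,298), centred. Advance the last 31 mm.

```bash
python3 -m crank '[[0.2,0,0,0,0,0],[0.4,0,0,0,0,0],[0.4,0,0,0,0,0],[0.24,0,0,0,0,0],[0,0,0,0,0,0],[0,0,0,0,0,0]]'
python3 - <<'E'
from h import *
o=robot.get_obs();print(o['eef_pos'],o['ee_rot'],o['contact_force'])
f=grab_frame("scene"); crop(f,160,170,310,290,5,"sc7")
E
```

```text
clock: 20.88
eef_pos: [0.5325, -0.2886, 0.2872]
ee_rot: [-1.571, 0.0, 0.334]
contact_force: [-0.5, -0.4, -7.3]
finger_gap: 0.0117
[ 0.53246682 -0.28863266  0.28724325] [-1.57069024e+00  2.62300847e-04  3.33867005e-01] [-0.45151139 -0.4423792  -7.27568109]
```

View pics/sc7.png

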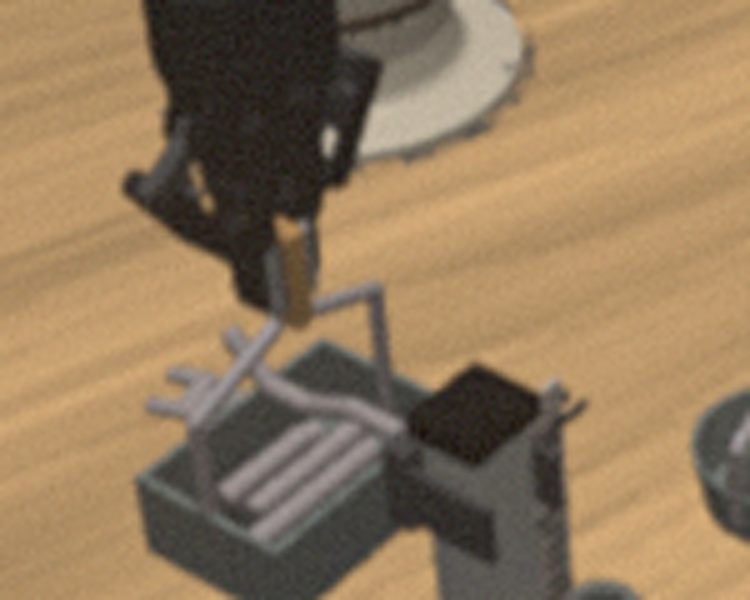

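The ridge is above the saddle. Lower 25 mm at 20 mm/s, then go on slower.

```bash
python3 -m crank '[[0,0.05,0,0,0,0],[0,0.1,0,0,0,0],[0,0.1,0,0,0,0],[0,0.1,0,0,0,0],[0,0.1,0,0,0,0],[0,0.1,0,0,0,0],[0,0.1,0,0,0,0],[0,0.1,0,0,0,0],[0,0.1,0,0,0,0],[0,0.1,0,0,0,0],[0,0.05,0,0,0,0],[0,0,0,0,0,0]]'
python3 - <<'E'
from h import *
o=robot.get_obs();print(o['eef_pos'],o['ee_rot'],o['contact_force'])
f=grab_frame("scene"); crop(f,160,170,310,290,5,"sc8")
E
```

```text
clock: 22.42
eef_pos: [0.5325, -0.2886, 0.2622]
ee_rot: [-1.571, 0.0, 0.334]
contact_force: [-0.2, -0.3, -6.5]
finger_gap: 0.011
[ 0.53252338 -0.28864936  0.26221005] [-1.57073080e+00  4.96337659e-05  3.33772091e-01] [-0.22790104 -0.25375619 -6.47190946]
```

View pics/sc8.png

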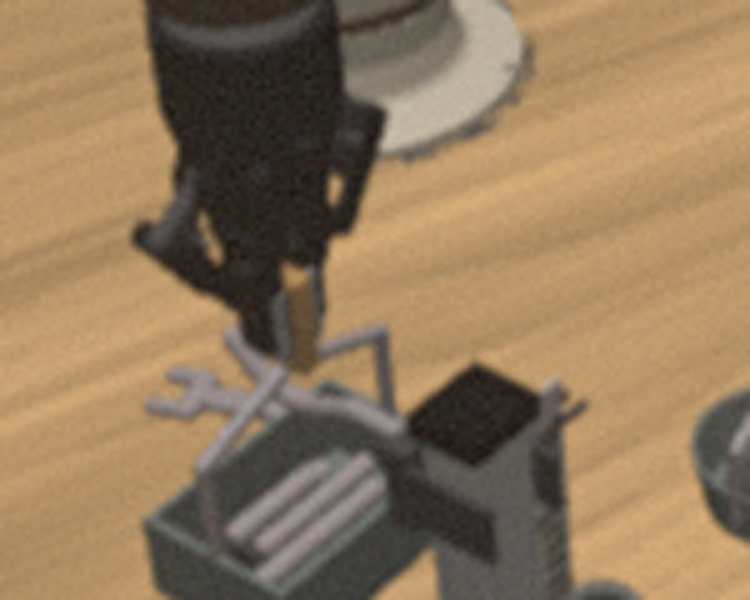

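The crossbar is about 10 mm above the hook and centred on it. Continue at 10 mm/s.

```bash
for i in 1; do python3 -m crank '[[0,0.03,0,0,0,0],[0,0.05,0,0,0,0],[0,0.05,0,0,0,0],[0,0.05,0,0,0,0],[0,0.05,0,0,0,0],[0,0.05,0,0,0,0],[0,0.05,0,0,0,0],[0,0.05,0,0,0,0],[0,0.05,0,0,0,0],[0,0.05,0,0,0,0],[0,0.05,0,0,0,0],[0,0.05,0,0,0,0]]'; done
python3 - <<'E'
from h import *
for i in range(4): o=robot.get_obs();print(o['eef_pos'],o['contact_force'],o['moment'].round(2)); f=grab_frame("scene")
crop(f,160,170,310,290,5,"sc9")
E
```

```text
clock: 23.98
eef_pos: [0.5325, -0.2887, 0.2477]
ee_rot: [-1.571, -0.0, 0.334]
contact_force: [0.7, 1.2, -6.5]
finger_gap: 0.0113
[ 0.53253934 -0.28866105  0.24774813] [ 0.70815707  1.24800619 -6.54855548] [ 0.04  0.05 -0.04]
[ 0.53252854 -0.28862524  0.24762026] [ 0.4019045  -0.57220686 -5.13000208] [-0.03 -0.02 -0.04]
[ 0.53254064 -0.28864967  0.24769875] [-0.05130188  0.64448586 -5.51508379] [ 0.03 -0.01 -0.03]
[ 0.53256134 -0.28865335  0.24776787] [-0.04871722  0.15995419 -6.71805691] [ 0.05  0.06 -0.05]
```

View pics/sc9.png

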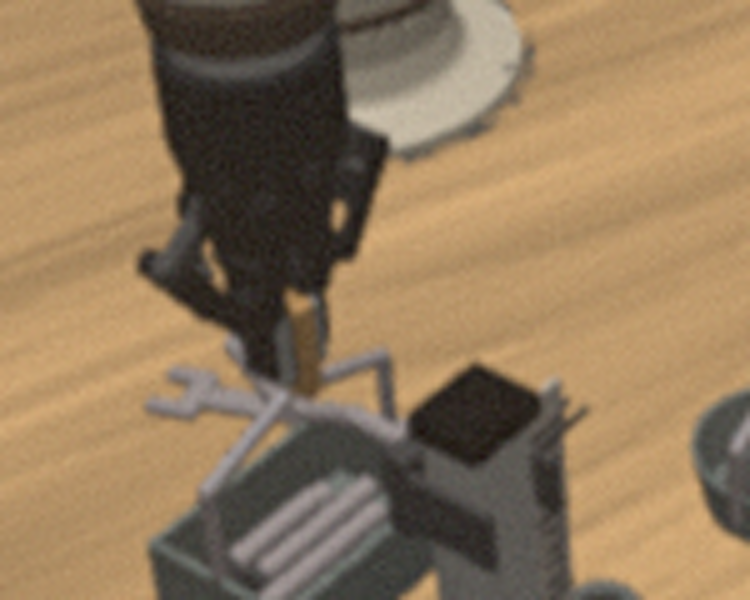

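The crossbar rests on the hook bar at about (285,405), and contact seems to have just begun. Continue.

```bash
python3 -m crank '[[0,0.05,0,0,0,0],[0,0.05,0,0,0,0],[0,0.05,0,0,0,0],[0,0.05,0,0,0,0],[0,0.05,0,0,0,0],[0,0.05,0,0,0,0],[0,0.05,0,0,0,0],[0,0.05,0,0,0,0],[0,0.05,0,0,0,0],[0,0.05,0,0,0,0],[0,0.05,0,0,0,0],[0,0.05,0,0,0,0]]'
python3 - <<'E'
from h import *
F=[]
for i in range(8): o=robot.get_obs();F.append(np.r_[o['eef_pos'],o['contact_force'],o['moment']]); f=grab_frame("scene")
print(np.mean(F,0).round(4))
crop(f,160,170,310,290,5,"sc10")
E
```

```text
clock: 25.68
eef_pos: [0.5326, -0.2887, 0.2328]
ee_rot: [-1.571, -0.0, 0.334]
contact_force: [0.1, 0.5, -3.5]
finger_gap: 0.0111
[ 5.326e-01 -2.887e-01  2.328e-01  1.050e-02  2.000e-01 -4.036e+00
  2.200e-03 -3.700e-02  2.240e-02]
```

View pics/sc10.png

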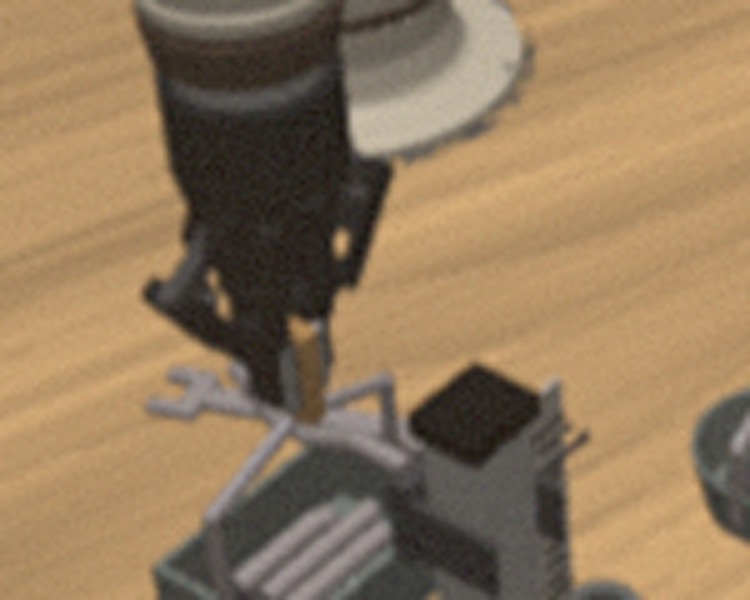

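The hook is moving down (pointer now at (578,440)), with about 4.0 N still held, so roughly 31 mm to go. Lower 25 mm more.

```bash
python3 -m crank '[[0,0.05,0,0,0,0],[0,0.05,0,0,0,0],[0,0.05,0,0,0,0],[0,0.05,0,0,0,0],[0,0.05,0,0,0,0],[0,0.05,0,0,0,0],[0,0.05,0,0,0,0],[0,0.05,0,0,0,0],[0,0.05,0,0,0,0],[0,0.05,0,0,0,0],[0,0.05,0,0,0,0],[0,0.05,0,0,0,0]]'
python3 -m crank '[[0,0.05,0,0,0,0],[0,0.05,0,0,0,0],[0,0.05,0,0,0,0],[0,0.05,0,0,0,0],[0,0.05,0,0,0,0],[0,0.05,0,0,0,0],[0,0.05,0,0,0,0],[0,0.03,0,0,0,0],[0,0,0,0,0,0],[0,0,0,0,0,0]]'
python3 - <<'E'
from h import *
F=[]
for i in range(25): o=robot.get_obs();F.append(np.r_[o['eef_pos'],o['contact_force'],o['moment']]); f=grab_frame("scene")
print(np.mean(F,0).round(4),np.std(F,0)[5]/5)
crop(f,160,170,310,290,5,"sc11"); crop(grab_frame("side"),290,230,450,350,5,"sd11")
E
```

```text
clock: 27.58
eef_pos: [0.5326, -0.2887, 0.2178]
ee_rot: [-1.571, -0.0, 0.334]
contact_force: [1.0, -0.3, -2.3]
finger_gap: 0.0109
clock: 28.82
eef_pos: [0.5326, -0.2887, 0.2083]
ee_rot: [-1.571, -0.0, 0.334]
contact_force: [0.3, 0.8, -1.6]
finger_gap: 0.0111
[ 0.5326 -0.2887  0.2083  0.1595  0.0342 -0.9746  0.0088 -0.0268  0.0062] 0.07822403059847756
```

View pics/sc11.png

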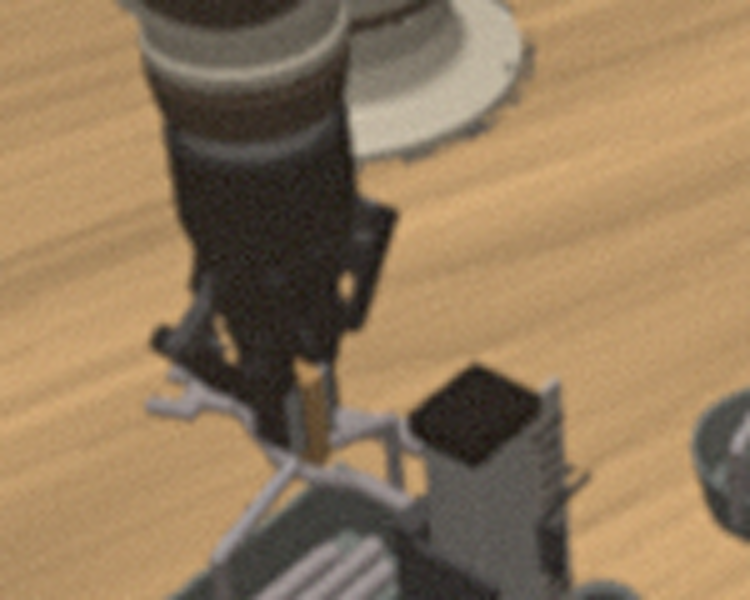

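View pics/sd11.png

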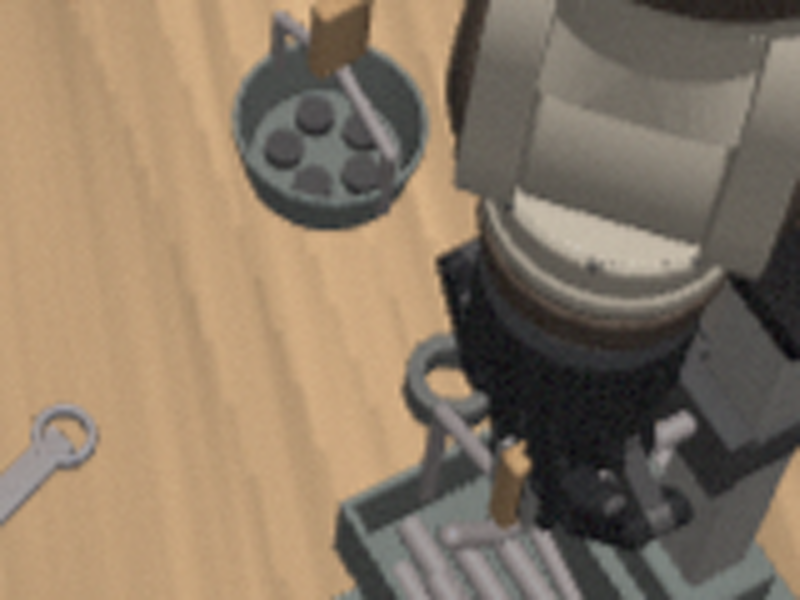

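```bash
python3 -m crank '[[0,0.04,0,0,0,0],[0,0.04,0,0,0,0],[0,0.04,0,0,0,0],[0,0.04,0,0,0,0],[0,0.04,0,0,0,0],[0,0.04,0,0,0,0],[0,0.04,0,0,0,0],[0,0,0,0,0,0],[0,0,0,0,0,0]]'
python3 - <<'E'
from h import *
F=[]
for i in range(40): o=robot.get_obs();F.append(np.r_[o['eef_pos'],o['contact_force'],o['moment']]); f=grab_frame("scene")
print(np.mean(F,0).round(4),np.std(F,0)[5]/40**.5,o['clock'])
E
```

```text
clock: 31.25
eef_pos: [0.5326, -0.2887, 0.2013]
ee_rot: [-1.571, -0.0, 0.334]
contact_force: [0.0, 0.7, -0.4]
finger_gap: 0.0114
[ 0.5326 -0.2887  0.2013  0.1349  0.0891  0.0659 -0.0074 -0.0437  0.007 ] 0.08218592875758565 33.2
```

The remaining load is 0.07 ± 0.08 N, so the hook carries all the weight at about 51 mm of travel. Relax the grip, then open slightly.

```bash
python3 -m crank '[[0,0,0,0,0,0],[0,0,0,0,0,0],[0,0,0,0,0,0]]' 1 20
python3 -m crank '[[0,0,0,0,0,0],[0,0,0,0,0,0],[0,0,0,0,0,0],[0,0,0,0,0,0]]' 0.8
python3 - <<'E'
from h import *
o=robot.get_obs();print(o['contact_force'],o['finger_gap'])
crop(grab_frame("scene"),160,170,310,290,5,"sc12"); cv2.imwrite("pics/w12.png",grab_frame("wrist")["pixels"][:,:,::-1])
E
```

```text
clock: 33.62
eef_pos: [0.5326, -0.2887, 0.2013]
ee_rot: [-1.571, -0.0, 0.334]
contact_force: [-0.3, -0.1, -0.4]
finger_gap: 0.0113
clock: 34.12
eef_pos: [0.5326, -0.2887, 0.2013]
ee_rot: [-1.571, -0.0, 0.334]
contact_force: [-0.7, -0.3, 0.1]
finger_gap: 0.0173
[-0.65233816 -0.3496412   0.0777256 ] 0.017277850205707032
```

View pics/sc12.png

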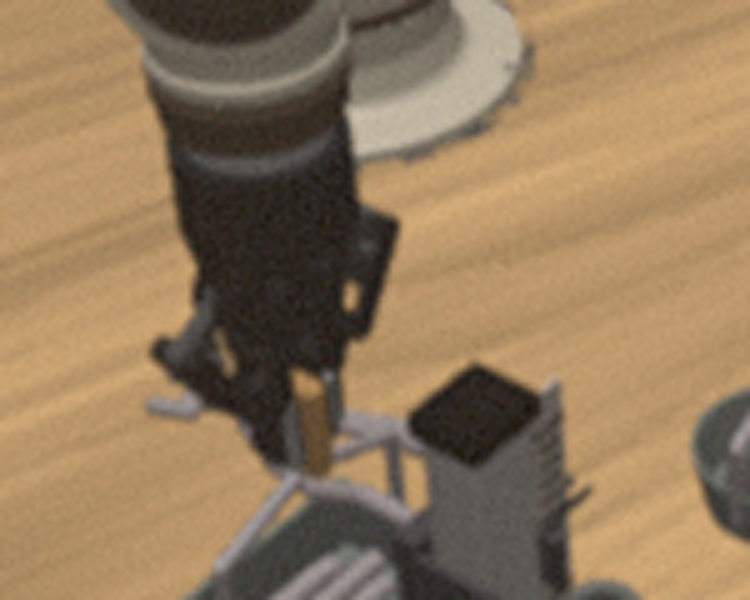

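View pics/w12.png

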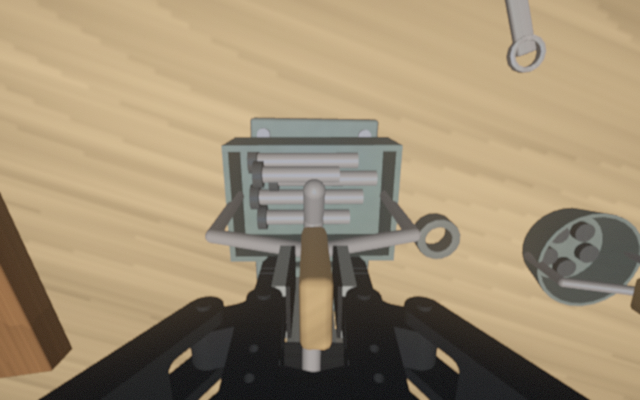

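The tote hangs level and centred, with gaps on both sides of the grip at w12 (315,300). The hook tip is centred at (314,190). Open wider and lift straight up.

```bash
python3 -m crank '[[0,0,0,0,0,0],[0,0,0,0,0,0],[0,0,0,0,0,0],[0,0,0,0,0,0],[0,0,0,0,0,0]]' 0.4
python3 -m crank '[[0,-0.2,0,0,0,0],[0,-0.4,0,0,0,0],[0,-0.5,0,0,0,0],[0,-0.5,0,0,0,0],[0,-0.5,0,0,0,0],[0,-0.5,0,0,0,0],[0,-0.5,0,0,0,0],[0,-0.5,0,0,0,0],[0,-0.5,0,0,0,0],[0,-0.4,0,0,0,0],[0,0,0,0,0,0],[0,0,0,0,0,0]]'
python3 - <<'E'
from h import *
import time
pc=[]
for i in range(3):
    o=robot.get_obs(); w=grab_frame("wrist"); C=cloud(w,o)
    t=(C[...,2]>.15)&(C[...,2]<.2)&(abs(C[...,0]-.5325)<.03)&(abs(C[...,1]+.289)<.03); print(o['clock'],o['eef_pos'],C[t].mean(0),C[t].max(0)[2],t.sum())
    for k in range(4): grab_frame("side")
cv2.imwrite("pics/w13.png",w["pixels"][:,:,::-1])
crop(grab_frame("scene"),160,170,310,290,5,"sc13")
E
```

```text
clock: 34.85
eef_pos: [0.5325, -0.2886, 0.2013]
ee_rot: [-1.571, 0.0, 0.334]
contact_force: [-0.3, 0.3, 0.5]
finger_gap: 0.0514
clock: 36.35
eef_pos: [0.5326, -0.2887, 0.3133]
ee_rot: [-1.57, 0.0, 0.334]
contact_force: [0.2, 0.1, 0.5]
finger_gap: 0.0514
36.35 [ 0.53255189 -0.28865214  0.31332851] [ 0.52507124 -0.29136475  0.17854757] 0.19993928468574224 872
36.6 [ 0.53245758 -0.28858064  0.31347098] [ 0.52484927 -0.2916304   0.17873388] 0.19979238458595416 880
36.85 [ 0.5325166  -0.2886541   0.31375124] [ 0.52508379 -0.29133963  0.17861497] 0.1999010347797818 874
```

View pics/w13.png

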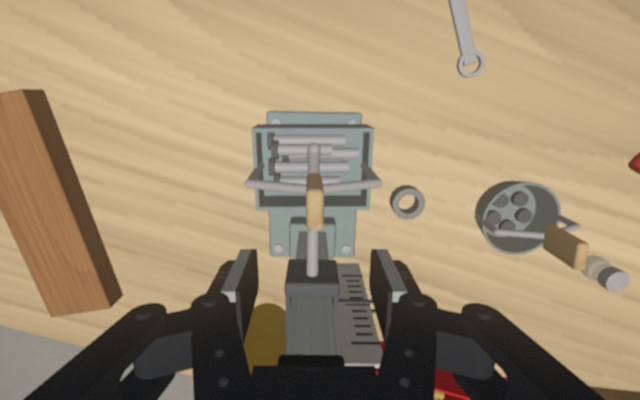

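View pics/sc13.png

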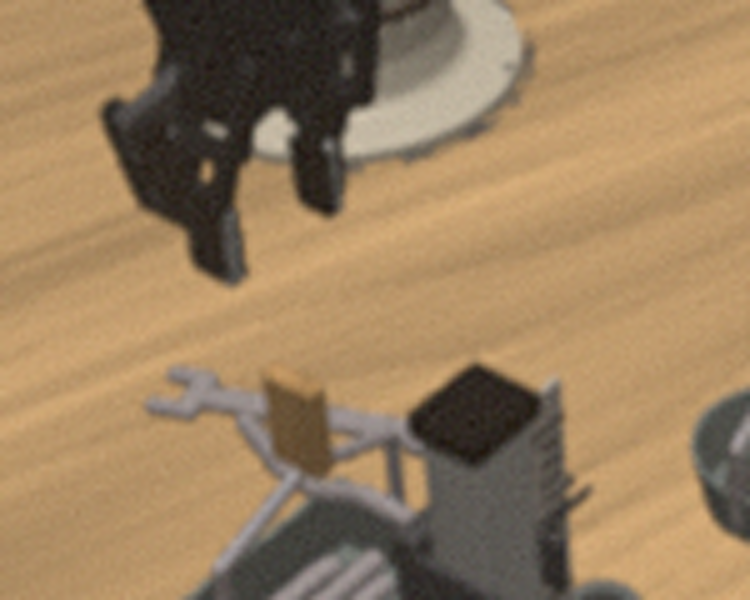

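The tote hangs level and still. The grip at (300,420) is well below the open fingers, and the pointer stands at (578,490), as it did before release. Handing in.

```bash
python3 -c "
from plant import ticket
print(ticket.finish_job())"
```

```text
the job is handed in; nothing more can be done
None
```

The grey rectangular tote is hanging from the scale hook and the job is handed in, at about 37 s of the 72 s allowed; the hand-in reported no verdict.

I gripped the tote by its wooden grip, carried it over the round pan, passed its window over the hook tip, and lowered it at about 10 mm/s. The measured load is about 6.7 N (roughly 0.68 kg).

**Before release:** the gripper was carrying only 0.07 ± 0.08 N, and the hook was down about 51 mm by the arm's height. That fits the travel expected from the weight, about 49 mm.

**After release:** the pointer stood where it had been. Three depth readings over half a second, taken after the gripper had lifted clear, agreed within 0.3 mm. The tote hung level and centred, and the fingertips were about 70 mm above the grip. I saw no change in the pan or tape roll, but did not measure their positions or the jar's again.

**Disagreements and limits:** the two fixed cameras differed by about 5 mm in x, which I averaged. Pointer speed and contact forces on the scale can't be read directly, so I judged them only from the slow lowering speed and the wrist force.

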